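# Set the tab-locked selector of a fabric tester

### The job

The big black selector dial on top of the fabric tester is locked: squeeze its two orange tabs together to free it, turn it so that the white pointer aims at the green marker, and let the tabs spring back out into the notches there so that the dial is locked again; the notches can lie a few degrees to either side of the marker, so feel for them. Then let go of it, and leave the brass weight, the jar and the yarn cone standing where they are.

Things in the scene. Friction and masses are not known exactly. Their poses are not given: they have to be found in the camera images.
- tester: White box, a fabric tester, 250 (x) by 300 (y) by 85 mm high, fixed to the bench; origin at the centre of its underside, z up; yawed. Round the dial, in the middle of its top, stands an aluminium collar (114 mm inside, 145 mm outside, 18 mm high) with eight notches 13 mm wide (the two parked ones 25), every 45 degrees. A red dot at its -x edge marks the parked direction.
- dial (a joint): Angle of the dial in rad, counter-clockwise from above; 0 = parked, pointer along the tester's -x, at the red dot; range -2.7 to 2.7. It locks about every pi/4, but the collar sits up to 0.09 off either way (unknown, same for all), and the play in a notch is 0.03 each way (parked 0.13). Turning takes under 0.15 N m with the tabs in, up to 0.25 with the teeth rubbing; it stays where left.
- dial_centre (a point): Point on the dial's vertical axis, 42 mm above the tester's top (z = 0.127 m): midway between the two tabs, at a good height to squeeze them. The black dial disc (104 mm across) ends 10 mm above the tester's top, its steel hub (22 mm across) 36 mm above it. Its x axis points away from the pointer and its y axis points to tab_a.
- dial_aim (a point): The point at which the white pointer aims, fixed to the dial, 94 mm from its axis and 14 mm above the tester's top; the pointer bar itself (10 mm wide, top 24 mm above the tester's top) ends 82 mm from the axis.
- tab_a (a joint): Travel of tab a in m: 0 = sprung right out (its tooth in a notch of the collar), 0.013 = squeezed right in. Its tooth is clear of the collar above 0.0105. The spring takes about 3 N to start and 10.5 N at full travel. Let go between notches, it stays 0.007 to 0.01 in, the tooth against the collar, and springs out once the dial is turned to a notch, even against a squeeze of 5 N.
- tab_b (a joint): The same for tab b, on the other side.
- tab_a_face (a point): Centre of the pressing area of tab a's outer face; moves with the tab. The tab is an upright orange plate 28 mm wide, 6 mm thick, from 11 to 58 mm above the tester's top, its face at right angles to the line through both tabs. Faces are 66 mm apart when out, 40 mm when squeezed right in. A steel arm (top 17.5 mm above the tester's top) runs out under it: keep fingertips over 19 mm above that top.
- tab_b_face (a point): The same for tab b, on the opposite side of the dial.
- green_marker: Green round stud, 20 mm across, 12 mm high, fixed on the tester's top 94 mm from the dial's axis; origin at the centre of its underside. It stands 90 or 135 degrees to one side or the other of the red dot.
- grey_marker1: Grey stud of the same size, at another of these four places; so are the next two.
- grey_marker2: Grey stud.
- grey_marker3: Grey stud.
- brass_weight: Loose brass weight, 40 mm across, 48 mm high, standing on a far corner of the tester's top; origin at the centre of its underside.
- sample_jar: Loose jar, 60 mm across, 90 mm high, standing on the bench beside the tester; origin under its centre.
- yarn_cone: Loose blue yarn cone, 72 mm across, 110 mm high, standing on the bench beside the tester; origin under its centre.

How it is judged:
By the outcome, as a careful person would: the job done as asked, in the order asked, and still so for the second after the job is handed in, with the robot touching nothing.
It also fails if it takes over 64 s, if anything falls off the work surface, if the arm or the gripper's body presses on something with over 40 N, if the wrist force passes 120 N, or if a joint passes its speed limit or range.

### The arm

A 7-joint arm with a two-finger parallel gripper is mounted at the origin on the work surface. World frame = base frame: x ahead of the robot, y to its left, z up, the work surface at z = 0. Lengths are in m, angles in rad, forces in N, time in s.
With the tool pointing down it reaches from about 0.4 to 0.85 m from the base axis. Payload 10.4 kg.
Tool frame: the origin (TCP) lies at the very end of the fingers, on their centre line; the grasp point (between the pads) lies 19 mm behind it (manip.grip_point_offset is the distance from the TCP to the grasp point, in m); z points along the fingers, y is the line along which they close (so a half turn about z gives the same grasp; the last joint's range is limited). The gripper opens to 85 mm and grips with 20 to 120 N. Pads are 22 mm wide; open, the fingers measure 114 mm over their backs; the gripper's body (76 mm by 85 mm) begins 54 mm behind the grasp point. The pads swing forward as they close: fully open they stand 13 mm farther back than shut.
Start: joints at [-1.331, 0.332, -0.065, 1.46, 0.022, 1.35, -0.088], TCP at [0.162, 0.604, 0.231] pointing down, gripper open.
Joint ranges: [-2.6, 2.6], [-0.5, 2.12], [-1.47, 1.34], [0.16, 2.42], [-1.27, 4.41], [0.06, 2.06], [-2.6, 2.6]. Speed limits (rad/s): [2.22, 2.22, 2.79, 2.79, 3.14, 3.14, 3.14].

### API

Orientations are given as [roll, pitch, yaw] about the fixed x, y, z axes, in that order (R = Rz(yaw) Ry(pitch) Rx(roll)).
In Python, from plant import manip, imaging gives the robot as it stands. The module is installed in compiled form; this text tells all that it offers. Calls block until the motion is done:
- manip.goto(position, orientation): joint-space move of the TCP to a pose.
- manip.move_straight(position, rotation=None, velocity=0.15): straight line of the TCP; rotation=None keeps the orientation; velocity is the mean speed in m/s.
- manip.goto_joints(angles): joint-space move.
- manip.open_gripper() and manip.grasp(f_grip=None): open the fingers fully, or close them until they stop; f_grip is the grip in N (None keeps the last).
- manip.pause(seconds).
- manip.inverse_kinematics(position, orientation): joint angles nearest the present ones, or None.
- imaging.get_image(name): name is "scene" or "top" or "wrist"; returns the picture (480x640x3 uint8, red, green, blue); there is no depth.
- imaging.camera_params(name): a dict with "fov_y" (degrees; the focal length in pixels is half the picture's height over the tangent of half this angle, whatever the lens; pixels are square), "cx", "cy" (the principal point, pixels), "camera_from_world" (4x4, takes a point from world to camera coordinates). Camera axes: x right, y up, looking along -z (the intrinsics and any distortion apply to the point x, -y, -z); pixel columns grow to the right and rows downward; lengths in m; the calibration is good to about 2 mm. A picture is of the moment at which its call begins: read the wrist's pose just before it. camera_params takes no time and is no camera call; for the wrist camera it gives the pose at the moment of the call.
A pose or a line that the arm cannot do raises manip.PlanningError and nothing moves.
- manip.close_job(): hands the job in; it is judged then, once.
Readings, each from a call of its own:
- manip.get_time_s(): time.
- manip.get_joint_pos(): joint angles.
- manip.get_joint_vel(): joint speeds.
- manip.get_joint_efforts(): joint torques, N m.
- manip.get_eef_pos(): TCP position.
- manip.get_orientation(): TCP orientation.
- manip.get_ft_force(): force on the tool from outside, world axes, zero at the start.
- manip.get_moment(): the same for the moment, N m.
- manip.get_gripper_width(): finger opening in m.
- manip.get_grip_force(): force on a finger pad.
Only numpy, scipy, OpenCV 4.12 (cv2) and the standard library are available. Lean on these libraries where they do the work, as an engineer would, in place of code of your own. Each camera call takes 0.05 s, during which the arm holds its last target. There are 200 camera calls.

## Working session

There is one attempt and no reset: what is moved stays moved. The work goes in short steps, each a Python script; the robot and the scene stay as the last script left them, time stands still between calls to the robot, and variables do not carry over. Pictures are saved under pics/ and viewed, at most 10 in all, crops included, and the job is handed in when it is done.

```bash
mkdir -p pics
python3 - <<'E'
from plant import manip, imaging
import cv2, numpy as np
for n in ["scene","top","wrist"]:
    p=imaging.camera_params(n); print(n,{k:(np.round(v,4).tolist() if k=="camera_from_world" else v) for k,v in p.items()})
    im=imaging.get_image(n); cv2.imwrite(f"pics/{n}0.png",im[:,:,::-1])
print(manip.get_time_s(),manip.get_eef_pos(),manip.get_orientation(),manip.get_gripper_width(),manip.grip_point_offset)
E
```

```text
scene {'fov_y': 44.36591233088749, 'cx': 319.7372649098058, 'cy': 237.86188709699084, 'camera_from_world': [[-0.6655, 0.7464, -0.0049, 0.3817], [-0.4923, -0.4341, 0.7545, 0.2223], [0.561, 0.5045, 0.6563, -1.4197], [0.0, 0.0, 0.0, 1.0]]}
top {'fov_y': 51.36490938057846, 'cx': 324.190214272043, 'cy': 243.17719044159148, 'camera_from_world': [[-0.0014, -0.9999, 0.0108, 0.0252], [0.9952, -0.0004, 0.0976, -0.6234], [-0.0975, 0.0109, 0.9952, -1.0956], [0.0, 0.0, 0.0, 1.0]]}
wrist {'fov_y': 65.98721936238029, 'cx': 317.0897720518327, 'cy': 231.13629560644802, 'camera_from_world': [[0.2599, 0.9656, -0.0016, -0.6249], [-0.9143, 0.2455, -0.322, 0.0415], [-0.3106, 0.0852, 0.9467, -0.38], [0.0, 0.0, 0.0, 1.0]]}
0.15 [0.16226558 0.60327663 0.23069616] [-3.14052162e+00  2.56056606e-05  2.87883655e+00] 0.08543740463342912 0.0187
```

View pics/top0.png

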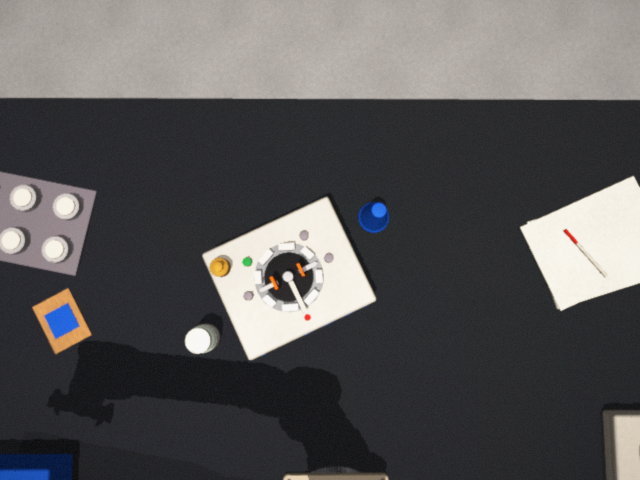

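View pics/scene0.png

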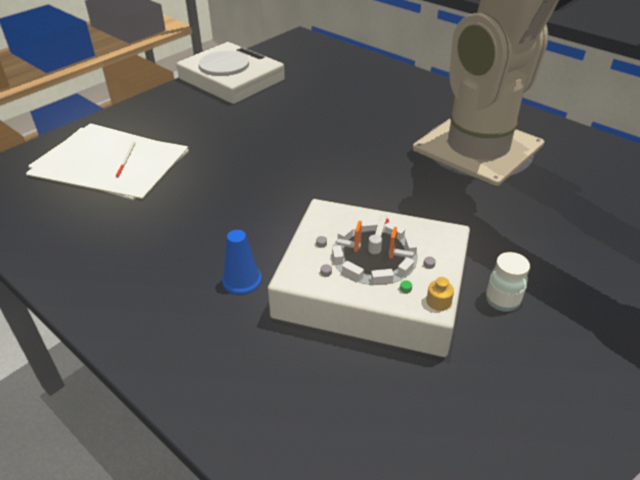

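The top view shows the tester centred near (289,277), red dot (307,317), green stud (248,262), greys (304,235), (329,258), (248,296), weight (219,268). In the scene view the tabs are at (357,237) and (393,242). By angle, green is about 135° clockwise from the red dot. Next step: fit the centre and yaw from the studs, then take a wrist view from above.

```bash
cat > h.py <<'E'
import numpy as np, cv2
from plant import manip, imaging
def ray(n,uv,z,P=None):
    P=P or imaging.camera_params(n); M=np.array(P["camera_from_world"]); f=240/np.tan(np.radians(P["fov_y"]/2))
    d=M[:3,:3].T@np.array([(uv[0]-P["cx"])/f,-(uv[1]-P["cy"])/f,-1]); c=-M[:3,:3].T@M[:3,3]
    return c+d*(z-c[2])/d[2]
def proj(n,p,P=None):
    P=P or imaging.camera_params(n); M=np.array(P["camera_from_world"]); f=240/np.tan(np.radians(P["fov_y"]/2))
    q=M[:3,:3]@np.asarray(p)+M[:3,3]; return np.array([P["cx"]-f*q[0]/q[2],P["cy"]+f*q[1]/q[2]])
def blob(mask,near,r):
    m=np.zeros_like(mask); cv2.circle(m,tuple(int(round(v)) for v in near),int(r),1,-1); m=(m*mask>0).astype(np.uint8)
    n,l,s,c=cv2.connectedComponentsWithStats(m)
    i=1+np.argmax(s[1:,4]); return c[i],s[i,4]
def fit(pts,R=.094):   # green,-90,+90,+135 : stud positions -> centre, yaw
    th=np.pi+np.radians([-135,-90,90,135]); A=R*np.c_[np.cos(th),np.sin(th)]
    B=np.array(pts)[:,:2]; a=A-A.mean(0); b=B-B.mean(0)
    yaw=np.arctan2((a[:,0]*b[:,1]-a[:,1]*b[:,0]).sum(),(a*b).sum())
    Rm=np.array([[np.cos(yaw),-np.sin(yaw)],[np.sin(yaw),np.cos(yaw)]])
    c=B.mean(0)-Rm@A.mean(0); return c,yaw,np.abs(A@Rm.T+c-B).max()
def masks(im):
    h=cv2.cvtColor(im,cv2.COLOR_RGB2HSV); H,S,V=cv2.split(h)
    return dict(green=((H>45)&(H<80)&(S>100)).astype(np.uint8),red=(((H<5)|(H>174))&(S>150)).astype(np.uint8),
      orange=((H>=5)&(H<17)&(S>160)&(V>90)).astype(np.uint8),grey=((S<60)&(V>60)&(V<175)).astype(np.uint8))
E
python3 - <<'E'
from h import *
im=cv2.imread("pics/top0.png")[:,:,::-1].copy(); m=masks(im)
px=[blob(m["green"],(248,262),9),blob(m["grey"],(248,296),8),blob(m["grey"],(329,258),8),blob(m["grey"],(304,235),8)]
print(px); pts=[ray("top",p[0],.094) for p in px]; c,y,e=fit(pts); print(c,np.degrees(y),e)
r=blob(m["red"],(307,317),8); rp=ray("top",r[0],.086); print(rp,np.degrees(np.arctan2(*(c-rp[:2])[::-1])))
P=imaging.camera_params("wrist");M=np.array(P["camera_from_world"]);cw=-M[:3,:3].T@M[:3,3]
from scipy.spatial.transform import Rotation as Ro
R=Ro.from_euler("xyz",manip.get_orientation()).as_matrix()
print("cam in tool",R.T@(cw-manip.get_eef_pos()),"view",R.T@-M[2,:3])
# candidate yaws for grasp
for k in (0,180):
  for yy in np.radians([0,-135]):
    w=y+yy+np.radians(k); q=manip.inverse_kinematics([c[0],c[1],.108],[np.pi,0,w]); print(k,np.degrees(yy),None if q is None else np.round(q,3))
E
```

```text
[(array([246.75      , 261.42857143]), np.int32(56)), (array([250.19230769, 293.30769231]), np.int32(26)), (array([328.8       , 254.33333333]), np.int32(15)), (array([304.40909091, 232.36363636]), np.int32(22))]
[0.55121211 0.09846255] 26.732113663485645 0.002381338312688941
[0.46150602 0.06162736 0.086     ] 22.324076348772575
cam in tool [ 0.08300717  0.00068465 -0.1415607 ] view [-3.22001168e-01 -3.83539434e-04  9.46739194e-01]
0 0.0 [-0.747  0.324  0.579  1.809 -0.2    1.067 -1.199]
0 -135.0 [ 0.693  0.628 -1.241  1.736  0.627  1.245  2.117]
180 0.0 [-0.617  0.304  0.421  1.803 -0.141  1.064  1.893]
180 -135.0 [-0.716  0.318  0.541  1.808 -0.185  1.066 -0.426]
```

Run:
```python
from h import *
manip.goto([.551,.0985,.215],[np.pi,0,np.radians(24.5+180)])
P=imaging.camera_params("wrist"); im=imaging.get_image("wrist"); cv2.imwrite("pics/w1.png",im[:,:,::-1])
print(manip.get_time_s(),manip.get_eef_pos(),manip.get_orientation(),np.round(manip.get_joint_pos(),3))
m=masks(im)
for k in("green","red","orange"):
    n,l,s,c=cv2.connectedComponentsWithStats(m[k]); print(k,[(c[i].round(1),s[i,4]) for i in range(1,n) if s[i,4]>60])
```

```text
2.475 [0.55090628 0.09949666 0.21495422] [ 3.14142417e+00  1.81119592e-05 -2.71264859e+00] [-0.66   0.202  0.459  1.683 -0.093  1.278  1.818]
green [(array([405.5, 296.4]), np.int32(459))]
red [(array([320.7,  83.1]), np.int32(332))]
orange [(array([369.8, 231.8]), np.int32(573)), (array([277.1, 233.5]), np.int32(750))]
```

View pics/w1.png

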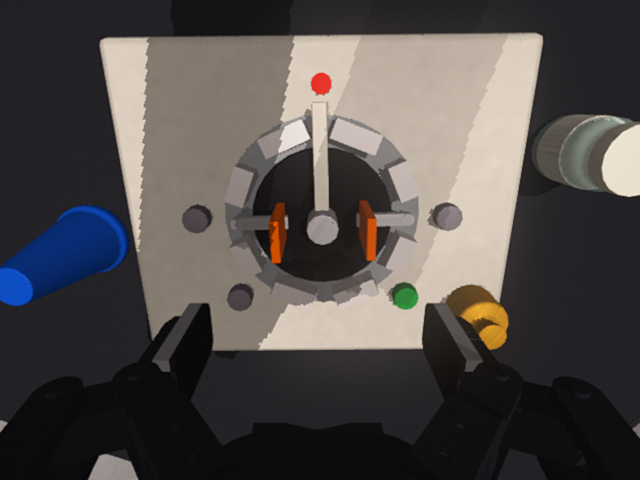

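Wrist view: red dot (321,83), tabs (277,233) and (370,232), hub near (322,230), green (405,296), greys (197,218), (448,216), (240,297), jar to the right and cone to the left. I'll refit the centre and unwrap the collar top to read the notch angles.

Run:
```python
from h import *
P=imaging.camera_params("wrist"); im=cv2.imread("pics/w1.png")[:,:,::-1].copy(); m=masks(im)
dark=(cv2.cvtColor(im,cv2.COLOR_RGB2HSV)[:,:,2]<150).astype(np.uint8)
px=[blob(m["green"],(405,296),18)]+[blob(dark,p,17) for p in((448,216),(197,218),(240,297))]
print(px)
for z in(.091,.095):
    c,y,e=fit([ray("wrist",p[0],z,P) for p in px]); rp=ray("wrist",(320.7,83.1),.086,P); print(z,c,np.degrees(y),e,np.degrees(np.arctan2(*(c-rp[:2])[::-1])),np.linalg.norm(c-rp[:2]))
ta=[ray("wrist",p,.1195,P) for p in((369.8,231.8),(277.1,233.5))]; print("tabs",ta,(ta[0]+ta[1])[:2]/2)
print("hubproj",proj("wrist",[*c,.121],P))
d=(ta[0]-ta[1])[:2]; print("tab line deg",np.degrees(np.arctan2(d[1],d[0])))
# polar of collar top: rows radius 50..80mm, cols dial angle -180..180 (2px/deg)
A,Rr=np.meshgrid(np.arange(-180,180,.5),np.arange(.05,.08,.00015))
t=np.radians(A)+np.pi+y; pts=np.stack([c[0]+Rr*np.cos(t),c[1]+Rr*np.sin(t),np.full_like(t,.103)],-1).reshape(-1,3)
M=np.array(P["camera_from_world"]);f=240/np.tan(np.radians(P["fov_y"]/2));q=pts@M[:3,:3].T+M[:3,3]
u=(P["cx"]-f*q[:,0]/q[:,2]).reshape(A.shape).astype(np.float32);v=(P["cy"]+f*q[:,1]/q[:,2]).reshape(A.shape).astype(np.float32)
o=cv2.remap(im,u,v,cv2.INTER_LINEAR)
for a in range(-180,180,45): o[-12:,(a+180)*2]=(255,0,0)
cv2.imwrite("pics/polar.png",o[:,:,::-1])
```

```text
[(array([405.49019608, 296.38779956]), np.int32(459)), (array([446.04504505, 216.20720721]), np.int32(666)), (array([197., 218.]), np.int32(901)), (array([240., 297.]), np.int32(901))]
0.091 [0.54625299 0.101894  ] 25.060978020412737 0.0010975164015683825 25.260629555485572 0.0938114154817669
0.095 [0.54473404 0.10113958] 25.060978020412723 0.002151803122207585 25.239427632390704 0.09211578286760126
tabs [array([0.53437451, 0.13180892, 0.1195    ]), array([0.56162881, 0.07517327, 0.1195    ])] [0.54800166 0.1034911 ]
hubproj [322.31145443 227.80957454]
tab line deg 115.69786997129756
```

View pics/polar.png

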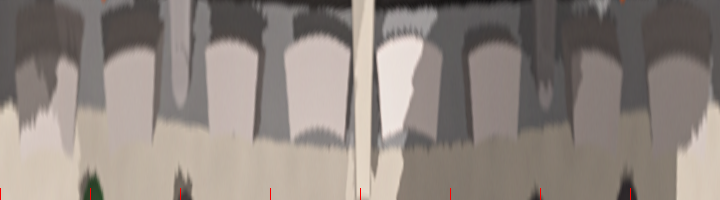

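The notches sit about +1.7° off nominal, averaged over opposite pairs so centre error cancels. The target is therefore dial ≈ −133.3°. Next: descend, squeeze and check the force balance.

Run:
```python
from h import *
Y=np.radians(25.06+.8+180); t=np.array([np.cos(Y-np.pi/2),np.sin(Y-np.pi/2)])
def st(s): print(s,round(manip.get_time_s(),2),np.round(manip.get_eef_pos(),4),"F",np.round(manip.get_ft_force(),1),"Ft",round(float(manip.get_ft_force()[:2]@t),2),"M",np.round(manip.get_moment(),2),"w",round(manip.get_gripper_width(),4),"g",np.round(manip.get_grip_force(),1))
manip.goto([.5465,.1025,.17],[np.pi,0,Y])
manip.move_straight([.5465,.1025,.107],velocity=.08); st("down")
manip.grasp(25); st("grasp25"); manip.pause(.3); st("")
print("yaw",np.degrees(manip.get_orientation()),np.round(manip.get_joint_pos(),3),"t",t)
im=imaging.get_image("wrist"); cv2.imwrite("pics/w2.png",im[:,:,::-1])
im=imaging.get_image("scene"); cv2.imwrite("pics/s2.png",cv2.resize(im[180:330,250:500],None,fx=3,fy=3)[:,:,::-1])
```

```text
down 3.72 [0.5469 0.1025 0.1074] F [-0.   0.1  0.1] Ft 0.1 M [-0.   -0.09 -0.04] w 0.0852 g 0.0
grasp25 4.22 [0.5479 0.102  0.109 ] F [-2.1 -3.1 13.7] Ft -1.91 M [-0.64  0.43  0.06] w 0.0385 g 24.3
 4.53 [0.548  0.102  0.1091] F [-1.7 -2.7 13.9] Ft -1.72 M [-0.63  0.41  0.13] w 0.0388 g 24.3
yaw [-179.95077145    0.18326391 -154.18126597] [-0.641  0.297  0.439  1.812 -0.143  1.06   1.872] t [-0.43617367  0.8998625 ]
```

View pics/w2.png

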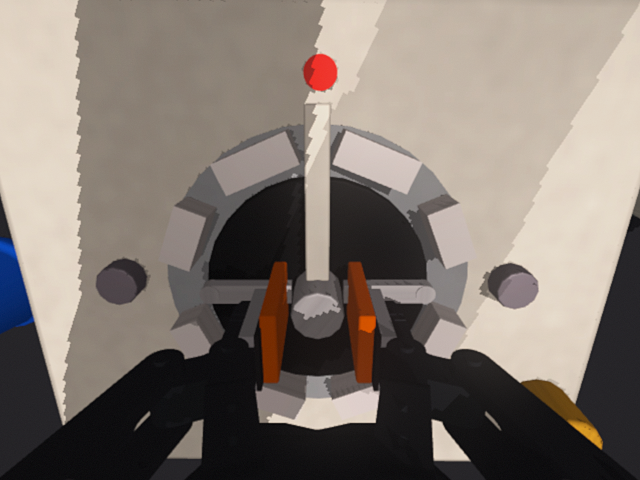

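Both tabs are fully squeezed (width 38.8 mm, side force only 2 N), and the wrist view shows the tabs against the pads with the arms pulled in. I'll turn clockwise with joint 7 in steps, watching the forces.

Run:
```python
from h import *
manip.grasp(35)
q=np.array(manip.get_joint_pos()); 
yaw0=np.degrees(manip.get_orientation()[2])%360; tot=np.radians(71.76-yaw0); N=7
for i in range(1,N+1):
    p=q.copy(); p[6]+=tot*i/N; manip.goto_joints(p)
    F=manip.get_ft_force(); print(round(manip.get_time_s(),2),np.round(manip.get_eef_pos(),4),np.round(F,1),np.round(manip.get_moment(),2),round(manip.get_gripper_width(),4),np.round(np.degrees(manip.get_orientation()[2]),2))
    if np.linalg.norm(F)>45 or abs(manip.get_moment()[2])>1.5: print("stop"); break
im=imaging.get_image("wrist"); cv2.imwrite("pics/w3.png",im[:,:,::-1])
```

```text
5.26 [0.5481 0.1015 0.1096] [-0.9 -4.2  2.8] [-0.72  0.3  -0.03] 0.0377 -173.13
5.67 [0.5481 0.1011 0.1095] [-0.8 -4.7  4.8] [-1.1   0.39 -0.06] 0.0375 167.66
6.09 [0.5479 0.1006 0.1095] [-3.1 -6.2  5.8] [-1.46  0.7  -0.06] 0.0378 148.49
6.51 [0.5476 0.1002 0.1095] [-5.6 -7.2  7.6] [-1.69  1.11 -0.02] 0.0379 129.32
6.92 [0.5472 0.1    0.1095] [-7.6 -8.2  9.8] [-1.92  1.7  -0.06] 0.0382 110.16
7.34 [0.5467 0.0999 0.1095] [-9.8 -8.2 11.5] [-1.94  2.26 -0.03] 0.0377 91.01
7.76 [0.5462 0.1    0.1095] [-12.2  -8.3  13.6] [-1.98  2.83 -0.02] 0.0379 71.86
```

View pics/w3.png

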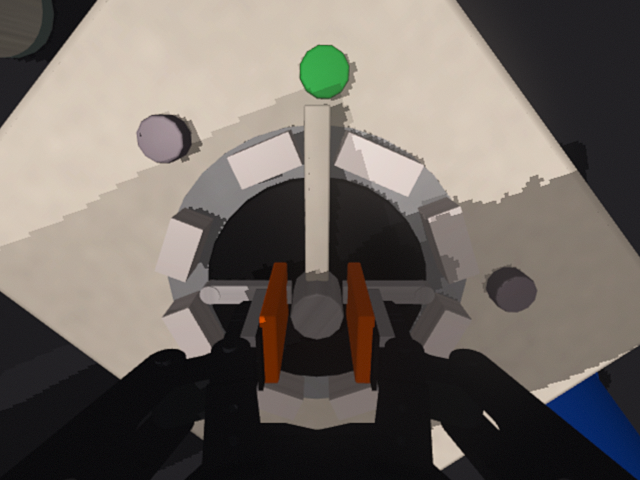

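The pointer (317,105) aims at the green stud (325,72), slightly to one side as the notch offset predicts. The tab arms at (210,296) and (420,293) face notches. I'll release and check whether the tabs spring out.

Run:
```python
from h import *
manip.open_gripper(); manip.pause(.3)
print(manip.get_time_s(),np.round(manip.get_ft_force(),1),manip.get_eef_pos(),np.degrees(manip.get_orientation()[2]),manip.get_gripper_width())
P=imaging.camera_params("wrist"); im=imaging.get_image("wrist"); cv2.imwrite("pics/w4.png",im[:,:,::-1])
n,l,s,c=cv2.connectedComponentsWithStats(masks(im)["orange"])
for i in range(1,n):
    if s[i,4]>60: print(c[i].round(1),s[i],ray("wrist",c[i],.1195,P))
```

```text
8.6417 [-0.1 -0.1  0.4] [0.54803931 0.10210827 0.10932906] 71.76640601244513 0.0853400677908777
[229.9 343. ] [ 218  269   36  120 1322] [0.50982732 0.10359528 0.1195    ]
[398.8 354.1] [ 389  321   21   67 1034] [0.5754377  0.07591109 0.1195    ]
```

View pics/w4.png

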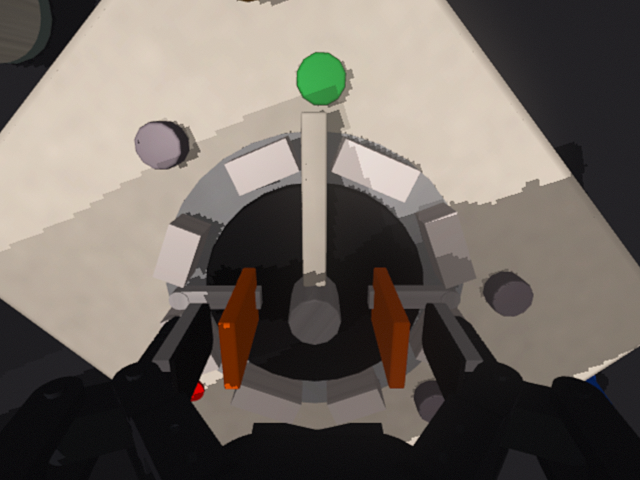

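Both tabs have sprung apart, with arm ends now at (175,299) and (458,297) inside the notches. I'll retreat and verify from above, comparing with the parked view.

Run:
```python
from h import *
p=manip.get_eef_pos(); manip.move_straight([p[0],p[1],.215],velocity=.1)
P=imaging.camera_params("wrist"); im=imaging.get_image("wrist"); cv2.imwrite("pics/w5.png",cv2.resize(im[60:340,160:480],None,fx=2,fy=2)[:,:,::-1])
m=masks(im);n,l,s,c=cv2.connectedComponentsWithStats(m["orange"])
t=[ray("wrist",c[i],.1195,P) for i in range(1,n) if s[i,4]>150]; print(t)
d=(t[0]-t[1])[:2]; print("sep",np.linalg.norm(d),"line deg",np.degrees(np.arctan2(d[1],d[0]))%180)
a=np.array([[.53437451,.13180892],[.56162881,.07517327]]);print("parked sep",np.linalg.norm(a[0]-a[1]))
print(manip.get_time_s())
```

```text
[array([0.51489122, 0.10952523, 0.1195    ]), array([0.57609168, 0.08946488, 0.1195    ])]
sep 0.06440429660905828 line deg 161.8518303396183
parked sep 0.06285215763529918
9.95
```

View pics/w5.png

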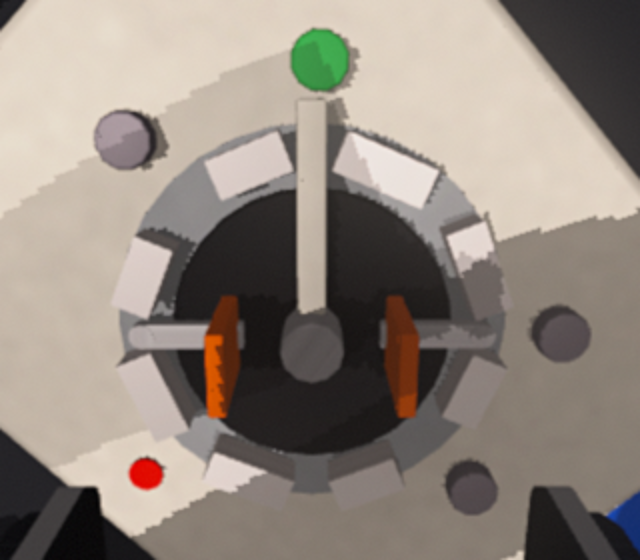

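The tabs are as far apart as when parked (64 mm against 63 mm). Both teeth, at (135,335) and (490,333), reach through the collar notches. The pointer (312,100) aims at the green stud (320,60), and nothing is touched, so I'm handing in.

```bash
python3 -c "
from plant import manip
print(manip.close_job())"
```

```text
the job is handed in; nothing more can be done
None
```

The dial now points at the green marker with both tabs sprung out into the notches there; the gripper is clear, it never went near the weight, jar or cone, and the job was handed in at about 10 s (no verdict was returned).

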